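Put the bit driver away and click the bit case shut

ROBOT

A 7-joint arm with a two-finger parallel gripper is mounted at the origin on the work surface. World frame = base frame: x ahead of the robot, y to its left, z up, the work surface at z = 0. Lengths are in m, angles in rad, forces in N, time in s.
With the tool pointing down it reaches from about 0.425 to 0.825 m from the base axis. Payload 3.6 kg.
Tool frame: the origin (TCP) lies midway between the tips of the shut fingers; the grasp point (between the pads) lies 19 mm behind it; z points along the fingers, x is the direction in which the jaws open and shut, and the axes are right-handed (so a half turn about z gives the same grasp; the last joint's range is limited). The gripper opens to 93 mm and grips with 3 to 60 N. Pads are 15 mm wide; open, the fingers measure 128 mm over their backs; the gripper's body (75 mm by 188 mm) begins 65 mm behind the grasp point.
Start: joints at [-1.252, 0.615, -0.013, 1.423, 0.008, 1.103, -0.04], TCP at [0.22, 0.612, 0.219] pointing down, gripper open.
Joint ranges: [-3.12, 3.12], [-0.3, 2.06], [-1.34, 1.32], [0.26, 2.42], [-1.36, 4.5], [0.01, 1.98], [-2.84, 2.84]. Speed limits (rad/s): [2.79, 2.79, 3.14, 3.14, 3.14, 3.14, 3.14].

INTERFACE

Orientations are given as a 3x3 rotation matrix whose columns are the frame's x, y, z axes.
In Python, from plant import ctrl gives the robot as it stands.
- The arm moves only by the tool carry_out, never from a script. Its argument "steps" is a list that holds one entry, the list of rows, each a list of 5 numbers: the finger opening in mm, from 0 to 93, then the shift along the tool's x, y, z in mm, then the turn about the tool's z in degrees. In form: [[[jaw, x, y, z, yaw], ...]]. A call has 1 to 10 rows; each row shifts and turns the commanded pose from where the row before left it, along the tool's axes as they then stand; what a row does not reach is not made up. A row lasts 1/8 s, in which the tool goes at most 62.5 mm and 10.7 degrees, less where a joint would pass 70% of its speed; a pose out of reach is approached as far as the arm can. A call with a gripper value outside its range is refused whole. The fingers move at their own pace and stop on an object; "force" is the grip in N (left out, the last holds). Time passes only in rows, so rows that do not move let the fingers close. It gives the time, the measured TCP pose, the force and the opening at its end, in the units of the state.
- ctrl.observe(): the state, without advancing time (a new reading comes with each control period).
- ctrl.camera(name): name is "side" or "top" or "wrist"; returns the picture (400x640x3 uint8, red, green, blue); there is no depth.
- ctrl.calibration(name): a dict with "fx", "fy", "cx", "cy" (pixels), "pose" (4x4, takes a point from camera to world coordinates). Camera axes: x right, y down, z forward; pixel columns grow to the right and rows downward; lengths in m; the calibration is good to about 2 mm. A picture is of the moment at which its call begins: read the wrist's pose just before it. calibration takes no time and is no camera call; for the wrist camera it gives the pose at the moment of the call.
- ctrl.finish_job(): hands the job in, once; it reports no verdict.
The state is a dict: "t": time; "qpos": joint angles; "joint_velocities": joint speeds; "joint_torque": joint torques, N m; "eef_pos": TCP position; "tcp_rot": TCP orientation; "ft_force": force on the tool from outside, world axes, zero at the start; "wrist_torque": the same for the moment, N m; "gripper_width": finger opening in m.
Only numpy, scipy, OpenCV 4.12 (cv2) and the standard library are available. Lean on these libraries where they do the work, as an engineer would, in place of code of your own. Each camera call takes 0.05 s, during which the arm holds its last target.

TASK

Tidy up the screwdriver-bit case on the workbench: lay the bit driver back in its empty nest in the case, then swing the open lid over and press down its front edge, the one opposite the hinge, until the spring catch clicks and holds it fully shut. The lid is thin plastic and cracks if leaned on, so press by feel and stop at the click; leave the paint can, glue, tape measure and brush where they are.

Things in the scene. Friction and masses are not known exactly. Their poses are not given: they have to be found in the camera images.
- driver_mid (a point): bit driver: stubby screwdriver 120 mm long, fluted black handle (96 mm long, 26 mm wide and high), short steel chuck (24 mm long, 14 mm thick), lying loose on the bench to the right of the case; about 120 g. The point is its middle: half-way along the 120 mm (on the handle), on its axis, 13 mm above what it lies on. x runs along it towards the chuck, z is up
- case: bit case: black plastic box fixed on the bench, 140 mm deep (x), 190 mm long (y), base 30 mm high, walls 3 mm, inner floor 5 mm up. Origin: centre of its underside; z up. Lid hinge along the back (+x) rim, catch in the middle of the front (-x). Its back is to the left as the robot sees it, its front to the right. A row of bits stands inside at the back (x 34 to 56 mm, 31 mm high)
- nest (a point): empty nest in the case: where the seated driver's middle lies (case x -18, y 0, z 18 mm). The driver lies along the case's y, either way round, on the inner floor between two pairs of ribs (34 mm apart; 28 to 44 mm either side of the middle) and two end stops (132 mm apart), all 12 mm high. 49 mm to the front wall, 52 to the row of bits: room for fingers. Axes as the case
- hinge (a point): middle of the lid's hinge line, on the back rim of the case, 70 mm behind the case's middle and 30 mm above the bench. The hinge line runs along the case's y axis
- lid_edge (a point): the place to press: a point on the outer face of the lid, half-way along it, 12 mm in from its front edge, 128 mm from the hinge. z is the lid's outward normal (up when shut), -x runs along the lid from hinge to front edge. When the lid is fully shut it is 46 mm above the bench. The lid cracks if the robot pushes it with more than 18 N
- lid (a joint): angle of the lid, rad: 0 fully shut, growing as it opens, about 1.6 (upright) at the start. The grey lid is 140 x 190 mm, 16 mm deep, hollow, its top 3 mm thick. A stiff hinge lets it stay where it is left (1 to 2 N at the front edge moves it). At about 0.05 rad its front tooth meets the catch and it sits 6 mm ajar; clicked, it stays below 0.01 rad
- catch_top (a point): top of the spring catch: a black upright tongue 36 mm wide and 3 mm thick outside the front wall, 43 mm above the bench, with a nose that clicks over the lid's tooth. The push needed at lid_edge rises from about 3 to 10-13 N over the last 6 mm, then drops away at the click, less than 2 mm above the lid's hard stop. Released before the click, the lid springs back ajar. Axes as the case
- paint_can: bystander: paint can with a red-brown label, 100 mm across, 118 mm high, beyond the case; origin at its underside
- glue: bystander: white glue bottle, 60 mm across, 170 mm high, beyond the case on the left; origin at its underside
- tape_measure: bystander: tape measure, 64 x 34 x 62 mm, on the right; origin at its underside
- brush: bystander: paint brush 220 mm long, lying on the left; origin at its middle, underside
Things that resemble listed ones, but are neither listed nor needed, are in the scene too. There is more than one size of the part that bears driver_mid; the job needs the largest.

How it is judged:
On the way, in this order (a step that is already met when the one before it is completed fails the run):
1. the driver lies seated in its nest, let go, with the lid still open (distance between driver_mid and nest below 0.012 m and angle between the x axis of driver_mid and the y axis of nest, either way round below 0.15 rad and contact force between driver and the fingers below 0.1 N and value of joint lid above 0.8 rad), for 0.2 s.
2. the lid is shut and clicked (value of joint lid below 0.012 rad), for 0.2 s.
At the end, for the whole second after the job is handed in: The lid is shut under its catch (within 0.012 rad of fully shut) and stays so by itself; the driver lies at rest in its nest, its middle within 12 mm of the nest's point and its length within 0.15 rad of the nest's (value of joint lid below 0.012 rad and distance between driver_mid and nest below 0.012 m and angle between the x axis of driver_mid and the y axis of nest, either way round below 0.15 rad and linear speed of driver below 0.02 m/s); the robot touches nothing.
It fails at once if the lid pressed or pushed with more than 18 N (contact force between lid and the fingers above 18 N or contact force between lid and the arm above 18 N).
It fails at once if the driver dropped into the case from more than about 25 mm above its nest (contact force between driver and the fingers below 0.05 N and horizontal distance between driver_mid and nest below 0.06 m and height (world z) of driver_mid above 0.045 m).
It fails at once if the paint can, glue, tape measure or brush moved by more than 30 mm (distance of any of paint_can, glue, tape_measure, brush from where it was at the start of the episode above 0.03 m).
It also fails if it takes over 58 s, if anything falls off the work surface, if the arm or the gripper's body presses on something with over 40 N, if the wrist force passes 120 N, or if a joint passes its speed limit or range.

## Working session

There is one attempt and no reset: what is moved stays moved. The work goes in short steps, Python scripts to look and compute and a tool call to move; the robot and the scene stay as the last step left them, time stands still between calls to the robot, and variables do not carry over. Pictures are saved under pics/ and viewed, and the job is handed in when it is done.

Besides the shell and the picture viewer there is one more tool, called after ">>>" by a JSON object that holds its "fn" and its "kwargs", one argument or row to a line. carry_out: Moves the arm, as the interface text tells. Its arguments: {"type":"object","properties":{"steps":{"type":"array"},"force":{"type":"number"}},"required":["steps"]}

```bash
ls; mkdir -p pics; python3 - <<'E'
from plant import ctrl
import cv2
s=ctrl.observe(); print(s['t'],s['eef_pos'],s['tcp_rot'],s['ft_force'],s['gripper_width'])
for n in ['top','side']:
    c=ctrl.calibration(n); print(n,c)
    cv2.imwrite(f'pics/{n}0.png',ctrl.camera(n)[:,:,::-1])
E
```

```text
pics
0.0 [0.21943107 0.61098554 0.21748713] [[ 3.37965425e-01  9.41158141e-01 -8.50997077e-04]
 [ 9.41155013e-01 -3.37966496e-01 -2.42668948e-03]
 [-2.57150706e-03  1.92169771e-05 -9.99996693e-01]] [ 0.57430472 -0.45576662  0.54020468] 0.09317015615207802
top {'fx': 377.57168504397674, 'fy': 377.57168504397674, 'cx': 320.79740092442495, 'cy': 202.63059524570596, 'pose': array([[ 5.16360175e-04, -9.95448020e-01,  9.53046336e-02,
         4.62940141e-01],
       [-9.99715906e-01, -2.78491766e-03, -2.36717482e-02,
         3.90231368e-02],
       [ 2.38294104e-02, -9.52653350e-02, -9.95166657e-01,
         1.15471074e+00],
       [ 0.00000000e+00,  0.00000000e+00,  0.00000000e+00,
         1.00000000e+00]])}
side {'fx': 392.39452008406954, 'fy': 392.39452008406954, 'cx': 318.19718800618693, 'cy': 201.75578409206554, 'pose': array([[ 0.72868317, -0.35940253,  0.58296712, -0.09140261],
       [-0.68453162, -0.40821917,  0.60396488, -0.6474881 ],
       [ 0.02091185, -0.83915847, -0.54348483,  0.65644828],
       [ 0.        ,  0.        ,  0.        ,  1.        ]])}
```

View pics/top0.png

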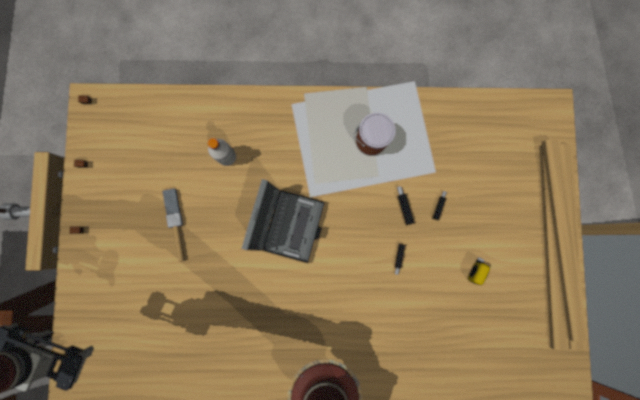

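View pics/side0.png

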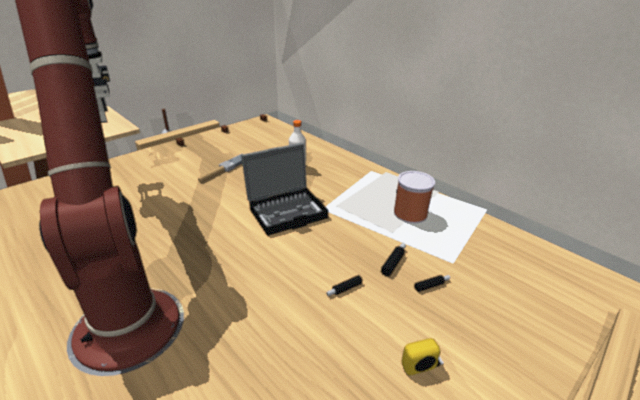

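Driver candidates in the top view are at (405,205), (440,205) and (400,258). The first looks the longest and thickest, so I'll check it in enlarged crops along with the case.

```bash
cat > h.py <<'E'
import numpy as np, cv2
from plant import ctrl
def back(cal,u,v,z):
    P=cal['pose']; d=P[:3,:3]@np.array([(u-cal['cx'])/cal['fx'],(v-cal['cy'])/cal['fy'],1]); o=P[:3,3]
    return o+d*(z-o[2])/d[2]
def proj(cal,p):
    P=cal['pose']; q=P[:3,:3].T@(np.array(p)-P[:3,3]); return np.array([q[0]/q[2]*cal['fx']+cal['cx'],q[1]/q[2]*cal['fy']+cal['cy']])
def crop(src,dst,u0,v0,u1,v1,k):
    im=cv2.imread(src)[v0:v1,u0:u1]; cv2.imwrite(dst,cv2.resize(im,None,fx=k,fy=k,interpolation=cv2.INTER_CUBIC))
E
python3 - <<'E'
from h import *
crop('pics/top0.png','pics/c1.png',380,175,460,285,5)
crop('pics/top0.png','pics/c2.png',235,170,335,270,6)
E
```

```text
(no output)
```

View pics/c1.png

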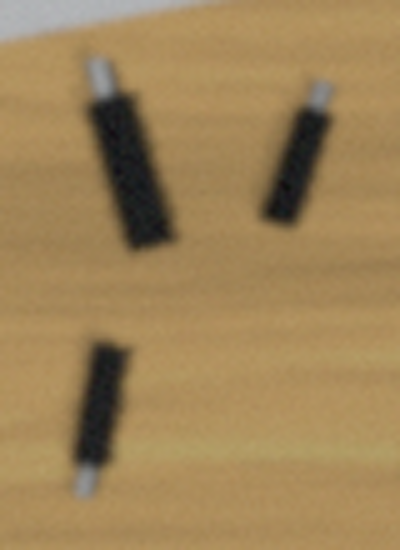

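View pics/c2.png

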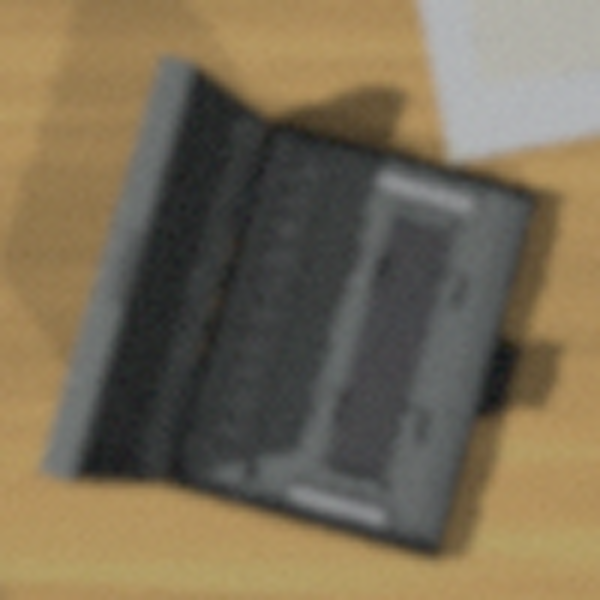

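```bash
python3 - <<'E'
from h import *
c=ctrl.calibration('top')
f=lambda u,v,k,o,z: back(c,o[0]+(u+.5)/k-.5,o[1]+(v+.5)/k-.5,z)
for n,(a,b) in dict(big=((98,57),(150,243)),r=((322,80),(280,220)),low=((110,345),(84,497))).items():
    A=f(*a,5,(380,175),.013);B=f(*b,5,(380,175),.013); print(n,A,B,np.linalg.norm(A-B),(A+B)/2,np.degrees(np.arctan2(*(A-B)[1::-1])))
o=(235,170)
FF=f(540,192,6,o,.03);FN=f(440,553,6,o,.03);BF=f(268,125,6,o,.03);BN=f(180,480,6,o,.03)
print(FF,FN,BF,BN); print('centre',(FF+FN+BF+BN)/4,[np.linalg.norm(x) for x in(FF-FN,BF-BN,FF-BF,FN-BN)])
for x in (FF-FN,BF-BN,BF-FF,BN-FN): print(np.degrees(np.arctan2(x[1],x[0])))
# ends of stops (bright) tops z=.017
A=f(427,192,6,o,.017);B=f(338,507,6,o,.017);print('stops',A,B,(A+B)/2,np.linalg.norm(A-B),np.degrees(np.arctan2(*(A-B)[1::-1])))
E
```

```text
big [ 0.62418581 -0.2286124   0.013     ] [ 0.5102221  -0.25818335  0.013     ] 0.11773770993869448 [ 0.56720395 -0.24339787  0.013     ] 14.54614030237401
r [ 0.61046357 -0.36668619  0.013     ] [ 0.5243552  -0.33821862  0.013     ] 0.09069207966623968 [ 0.56740938 -0.3524524   0.013     ] -18.293973761889145
low [ 0.44856204 -0.23250197  0.013     ] [ 0.35792466 -0.21501372  0.013     ] 0.09230912516912677 [ 0.40324335 -0.22375784  0.013     ] -10.920870140656326
[0.57383328 0.00093034 0.03      ] [0.39554156 0.05014587 0.03      ] [0.60704636 0.13674408 0.03      ] [0.43115334 0.17794551 0.03      ]
centre [0.50189363 0.09144145 0.03      ] [np.float64(0.18495973649827352), np.float64(0.18065412890347676), np.float64(0.13981588197537503), np.float64(0.13266855251924872)]
-15.431601866038175
-13.18335461485548
76.25809010083103
74.42933553148058
stops [0.57495172 0.0575054  0.017     ] [0.41744601 0.10104934 0.017     ] [0.49619887 0.07927737 0.017     ] 0.16341396390128832 -15.453960957773637
```

The large driver measures 118 mm at top (405,205), against about 91 mm for the other two, so that's the one. It's centred near (0.567, -0.243) and lies at 14.5°. The case centre is about (0.50, 0.09), with its length at -15°. I'll move above the driver now.

>>> {"fn": "carry_out", "kwargs": {
  "steps": [
    [[93, -43, 38.5, 0, 0], [93, -43, 38.5, 0, 0], [93, -43, 38.5, 0, 0], [93, -43, 38.5, 0, 0], [93, -43, 38.5, 0, 0], [93, -43, 38.5, 0, 0], [93, -43, 38.5, 0, 0], [93, -43, 38.5, 0, 0], [93, -43, 38.5, 0, 0], [93, -43, 38.5, 0, 0]]
  ],
  "force": 15
}}

```text
t: 1.35
eef_pos: [0.437, 0.0752, 0.2186]
tcp_rot: [[0.338, 0.941, -0.0], [0.941, -0.338, 0.0], [0.0, -0.0, -1.0]]
ft_force: [0.5, 0.2, -0.6]
gripper_width: 0.0925
```

>>> {"fn": "carry_out", "kwargs": {
  "steps": [
    [[93, -43, 38.5, 0, 0], [93, -43, 38.5, 0, 0], [93, -43, 38.5, 0, 0], [93, -43, 38.5, 0, 0], [93, -43, 38.5, 0, 0], [93, -43, 38.5, 0, 0], [93, 0, 0, 0, -10], [93, 0, 0, 0, -10], [93, 0, 0, 0, -10], [93, 0, 0, 0, -4.2]]
  ]
}}

```text
t: 2.6
eef_pos: [0.5665, -0.2439, 0.218]
tcp_rot: [[-0.252, 0.968, -0.001], [0.968, 0.252, 0.001], [0.001, -0.001, -1.0]]
ft_force: [-0.6, 0.1, 0.3]
gripper_width: 0.0929
```

```bash
python3 - <<'E'
from h import *
s=ctrl.observe(); print(s['t'],s['eef_pos'],s['tcp_rot'],s['qpos'])
w=ctrl.calibration('wrist'); cv2.imwrite('pics/w1.png',ctrl.camera('wrist')[:,:,::-1]); print(w)
print(proj(w,(.567,-.243,.013)))
E
```

```text
2.6 [ 0.56645882 -0.24394217  0.21801267] [[-2.52193347e-01  9.67676044e-01 -1.26055540e-03]
 [ 9.67676341e-01  2.52194352e-01  7.12020681e-04]
 [ 1.00691031e-03 -1.04024276e-03 -9.99998952e-01]] [ 0.3668268   0.5626036   0.00744115  1.52661838 -0.00479978  1.05382149
  2.20124241]
{'fx': 297.6062145273076, 'fy': 297.6062145273076, 'cx': 317.4775805262473, 'cy': 200.4581640318181, 'pose': array([[-2.51273473e-01,  9.34027309e-01,  2.53879159e-01,
         4.95312205e-01],
       [ 9.67915969e-01,  2.42322646e-01,  6.64711447e-02,
        -2.62573420e-01],
       [ 5.65194925e-04,  2.62436127e-01, -9.64949201e-01,
         3.83854976e-01],
       [ 0.00000000e+00,  0.00000000e+00,  0.00000000e+00,
         1.00000000e+00]])}
[318.04744898 180.24932953]
```

View pics/w1.png

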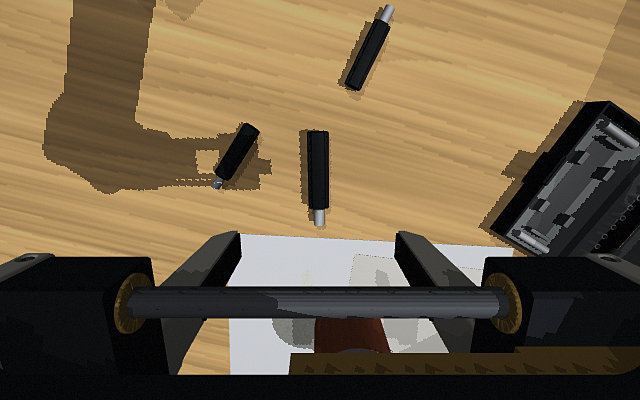

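```bash
python3 - <<'E'
from h import *
crop('pics/w1.png','pics/c3.png',280,110,360,240,4)
w=ctrl.calibration('wrist')
A=back(w,317.5,131,.02);B=back(w,320.5,226,.013);print(A,B,np.linalg.norm(A-B),(A+B)/2,np.degrees(np.arctan2(*(B-A)[1::-1])))
E
```

```text
[ 0.50804092 -0.25918015  0.02      ] [ 0.62574838 -0.22440077  0.013     ] 0.12293759670801242 [ 0.56689465 -0.24179046  0.0165    ] 16.460988988725173
```

View pics/c3.png

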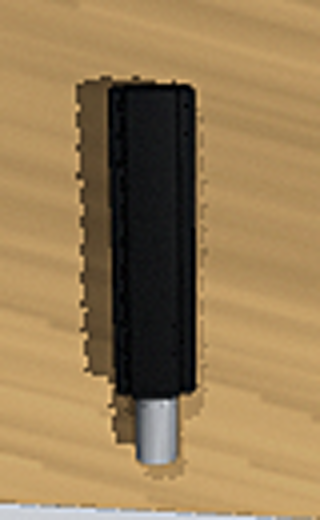

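>>> {"fn": "carry_out", "kwargs": {
  "steps": [
    [[93, 1.5, 1, 40, -1], [70, 0, 0, 50, 0], [60, 0, 0, 50, 0], [60, 0, 0, 40, 0], [60, 0, 0, 23, 0], [60, 0, 0, 10, 0], [60, 0, 0, 0, 0], [20, 0, 0, 0, 0], [20, 0, 0, 0, 0], [15, 0, 0, 0, 0]]
  ],
  "force": 15
}}

```text
t: 3.9
eef_pos: [0.5679, -0.2425, 0.0064]
tcp_rot: [[-0.266, 0.964, 0.001], [0.964, 0.266, -0.001], [-0.001, 0.001, -1.0]]
ft_force: [-0.1, 0.4, 0.1]
gripper_width: 0.0344
```

>>> {"fn": "carry_out", "kwargs": {
  "steps": [
    [[15, 0, 0, 0, 0], [15, 0, 0, 0, 0], [15, 0, 0, 0, 0]]
  ]
}}

```text
t: 4.28
eef_pos: [0.5677, -0.2424, 0.0061]
tcp_rot: [[-0.266, 0.964, 0.0], [0.964, 0.266, -0.0], [-0.0, 0.0, -1.0]]
ft_force: [0.2, 0.9, 3.0]
gripper_width: 0.0258
```

>>> {"fn": "carry_out", "kwargs": {
  "steps": [
    [[15, 0, 0, -30, 0], [15, 0, 0, -50, 0], [15, 0, 0, -60, 0], [15, 0, 0, -60, 0], [15, 0, 0, -12, 0], [15, 0, 0, 0, 10], [15, 0, 0, 0, 10], [15, 0, 0, 0, 10.4], [15, 28, -5, 0, 0], [15, 56, -10, 0, 0]]
  ],
  "force": 25
}}

```text
t: 5.52
eef_pos: [0.573, -0.1595, 0.2154]
tcp_rot: [[0.264, 0.964, -0.004], [0.964, -0.264, -0.002], [-0.003, -0.003, -1.0]]
ft_force: [0.9, 1.3, -1.7]
gripper_width: 0.0257
```

>>> {"fn": "carry_out", "kwargs": {
  "steps": [
    [[15, 56, -10, 0, 0], [15, 56, -10, 0, 0], [15, 56, -10, 0, 0], [15, 28, -5, 0, 0], [15, 0, 0, 0, 0], [15, 0, 0, 0, 0]]
  ]
}}

```text
t: 6.28
eef_pos: [0.5907, 0.0391, 0.2164]
tcp_rot: [[0.26, 0.966, -0.003], [0.966, -0.26, -0.002], [-0.003, -0.002, -1.0]]
ft_force: [0.3, -0.5, -1.6]
gripper_width: 0.0254
```

```bash
python3 - <<'E'
from h import *
s=ctrl.observe(); print(s['t'],s['eef_pos'],s['tcp_rot'],s['gripper_width'],s['ft_force'])
w=ctrl.calibration('wrist'); np.savez('w2.npz',**w); cv2.imwrite('pics/w2.png',ctrl.camera('wrist')[:,:,::-1])
E
```

```text
6.275 [0.59068163 0.03913931 0.21644229] [[ 0.25987707  0.96563841 -0.00252498]
 [ 0.96563809 -0.25988237 -0.00205797]
 [-0.00264345 -0.0019034  -0.99999469]] 0.025429900529077627 [ 0.3159826  -0.52717924 -1.6169864 ]
```

View pics/w2.png

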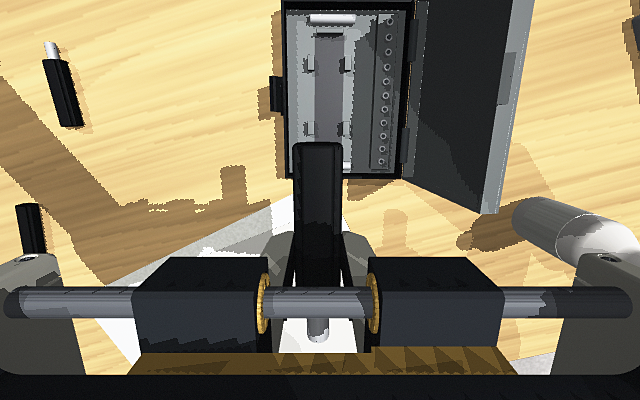

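```bash
python3 - <<'E'
from h import *
crop('pics/w2.png','pics/c4.png',260,0,440,190,4)
E
```

```text
(no output)
```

View pics/c4.png

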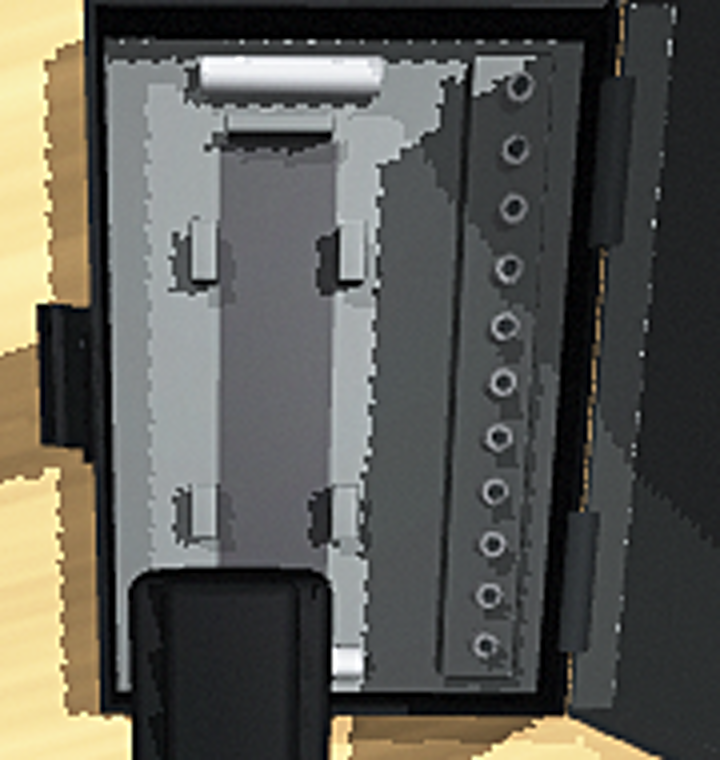

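```bash
cat > fit.py <<'E'
from h import *
from scipy.optimize import least_squares
w=dict(np.load('w2.npz'))
pts=[((-35,44,17),(216,220)),((-35,28,17),(216,280)),((-1,44,17),(341,220)),((-1,28,17),(341,281)),
((-35,-28,17),(216,486)),((-35,-44,17),(216,538)),((-1,-28,17),(334,486)),((-1,-44,17),(334,541)),
((-70,-95,30),(103,713)),((70,-95,30),(566,714)),((-67,-92,30),(118,692))]
def pr(p,q):
    c,s=np.cos(p[2]),np.sin(p[2]); X=np.array([p[0]+(c*q[0]-s*q[1])/1e3,p[1]+(s*q[0]+c*q[1])/1e3,q[2]/1e3]); return proj(w,X)
def px(u): return np.array([260+(u[0]+.5)/4-.5,(u[1]+.5)/4-.5])
f=lambda p:np.concatenate([pr(p,q)-px(u) for q,u in pts])
r=least_squares(f,[.5,.09,np.radians(75)],loss='soft_l1')
print(r.x,np.degrees(r.x[2])); print(f(r.x).reshape(-1,2).round(1))
p=r.x;c,s=np.cos(p[2]),np.sin(p[2]);W=lambda x,y:(p[0]+(c*x-s*y)/1e3,p[1]+(s*x+c*y)/1e3)
print('nest',W(-18,0),'edge',W(-58,0),'hinge',W(70,0),'catch',W(-72,0))
E
python3 fit.py
python3 - <<'E'
from h import *
w=dict(np.load('w2.npz'))
# driver: rear end in crop, at height TCP+~.008
for u,v in [(147,575),(313,575)]:
    print(back(w,260+u/4,v/4,.2164+.007+.013))
print(proj(w,(.5907,.0391,.2234)))
E
```

```text
[0.50181791 0.09448588 1.30541305] 74.79465822208367
[[ 0.6 -0.4]
 [ 0.6  0. ]
 [-0.4 -0.3]
 [-0.7 -0.2]
 [ 0.7 -0.4]
 [ 0.7  0.4]
 [-0.2 -0.4]
 [-0.5 -0.3]
 [-0.3  0.5]
 [ 0.5  0.4]
 [-1.6  3.3]]
nest (np.float64(0.49709688725002416), np.float64(0.0771160271869934)) edge (np.float64(0.4866057213482177), np.float64(0.03851634534865728)) hinge (np.float64(0.5201774522339982), np.float64(0.16203532723133285)) catch (np.float64(0.4829338132825855), np.float64(0.02500645670523964))
[0.52797984 0.04534565 0.2364    ]
[0.53320436 0.06470129 0.2364    ]
[318.08685784 250.8334744 ]
```

```bash
cat >> fit.py <<'E'
t=ctrl.calibration('top')
def pt(a,y,d,h,cal):
    x=70-d*np.cos(a)+h*np.sin(a); z=30+d*np.sin(a)+h*np.cos(a)
    X,Y=W(x,y); return proj(cal,(X,Y,z/1e3))
P=[((95,140,16),(45,472)),((-95,140,16),(165,58)),((95,140,0),(83,475)),((-95,140,0),(195,68))]
print('predict rim', [((proj(t,(*W(*q),.03))-[235,170])*6).round() for q in [(-70,-95),(-70,95),(70,-95),(70,95)]])
for a in (1.4,1.5,1.6,1.7,1.8): print(a,[((pt(a,*q,t)-[235,170])*6).round() for q,u in P])
print('wrist:')
for a in (1.5,1.6,1.7,1.8): print(a,[pt(a,*q,w).round() for q,u in P])
E
python3 fit.py | tail -14
```

```text
[ 0.5  0.4]
 [-1.6  3.3]]
nest (np.float64(0.49709688725002416), np.float64(0.0771160271869934)) edge (np.float64(0.4866057213482177), np.float64(0.03851634534865728)) hinge (np.float64(0.5201774522339982), np.float64(0.16203532723133285)) catch (np.float64(0.4829338132825855), np.float64(0.02500645670523964))
predict rim [array([535., 187.]), array([434., 558.]), array([265., 113.]), array([159., 483.])]
1.4 [array([134., 498.]), array([255.,  75.]), array([170., 507.]), array([290.,  86.])]
1.5 [array([102., 489.]), array([224.,  67.]), array([138., 499.]), array([259.,  77.])]
1.6 [array([ 71., 481.]), array([193.,  59.]), array([107., 490.]), array([228.,  68.])]
1.7 [array([ 41., 472.]), array([164.,  52.]), array([ 76., 482.]), array([198.,  60.])]
1.8 [array([ 13., 463.]), array([135.,  45.]), array([ 46., 473.]), array([168.,  53.])]
wrist:
1.5 [array([503., -99.]), array([461., 215.]), array([474., -97.]), array([439., 214.])]
1.6 [array([525., -97.]), array([479., 214.]), array([498., -98.]), array([458., 214.])]
1.7 [array([546., -94.]), array([495., 213.]), array([521., -96.]), array([475., 214.])]
1.8 [array([563., -89.]), array([510., 212.]), array([542., -93.]), array([492., 213.])]
```

>>> {"fn": "carry_out", "kwargs": {
  "steps": [
    [[15, 4, -33, 0, 0], [15, 4, -33, 0, 0], [15, 4.4, -34, 0, 0], [15, 0, 0, 0, 0], [15, 0, 0, 40, 0], [15, 0, 0, 50, 0], [15, 0, 0, 40, 0], [15, 0, 0, 15, 0], [15, 0, 0, 0, 0], [15, 0, 0, 0, 0]]
  ]
}}

```text
t: 7.58
eef_pos: [0.4996, 0.0787, 0.074]
tcp_rot: [[0.259, 0.966, 0.003], [0.966, -0.259, 0.0], [0.001, 0.003, -1.0]]
ft_force: [-0.6, -0.7, -1.0]
gripper_width: 0.0258
```

```bash
python3 - <<'E'
from h import *
s=ctrl.observe(); print(s['t'],s['eef_pos'],s['tcp_rot'],s['gripper_width'],s['ft_force'])
w=ctrl.calibration('wrist'); cv2.imwrite('pics/w3.png',ctrl.camera('wrist')[:,:,::-1])
d=np.array([.49710,.07712])-s['eef_pos'][:2]; print((s['tcp_rot'][:2,:2].T@d)*1e3)
cv2.imwrite('pics/s3.png',ctrl.camera('side')[:,:,::-1]); crop('pics/s3.png','pics/s3c.png',220,120,360,260,4)
E
```

```text
7.575 [0.49956862 0.07866182 0.07401431] [[ 2.58762137e-01  9.65935644e-01  3.23842702e-03]
 [ 9.65940389e-01 -2.58764490e-01  3.22519254e-04]
 [ 1.14952276e-03  3.04467168e-03 -9.99994704e-01]] 0.025847027522544565 [-0.60597042 -0.7087717  -0.95257607]
[-2.12809266 -1.98556297]
```

View pics/w3.png

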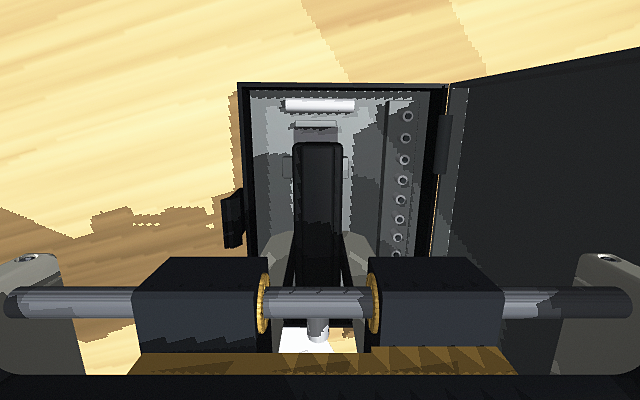

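View pics/s3c.png

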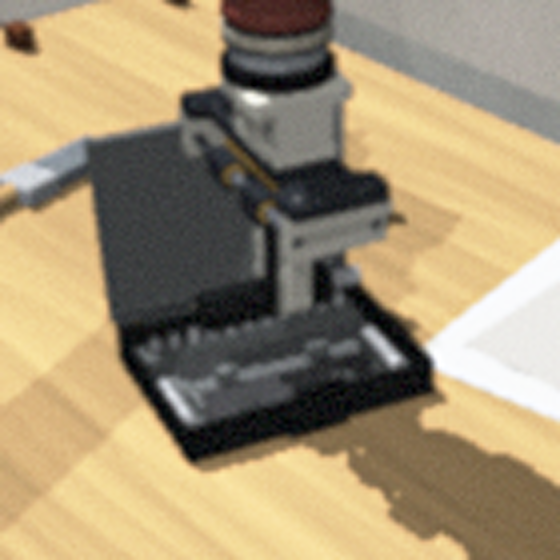

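```bash
python3 - <<'E'
from h import *
crop('pics/w3.png','pics/c5.png',225,75,465,265,3)
E
```

```text
(no output)
```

View pics/c5.png

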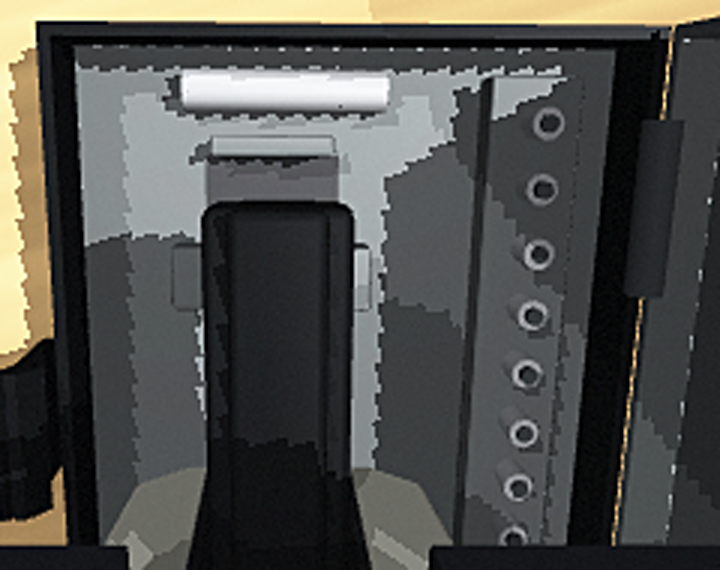

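>>> {"fn": "carry_out", "kwargs": {
  "steps": [
    [[15, -2, -2, 15, 0], [15, 0, 0, 20, 0], [15, 0, 0, 12, 0], [15, 0, 0, 6, 0], [15, 0, 0, 4, 0], [15, 0, 0, 2, 0], [15, 0, 0, 0, 0]]
  ]
}}

```text
t: 8.55
eef_pos: [0.4957, 0.0775, 0.0138]
tcp_rot: [[0.258, 0.966, 0.0], [0.966, -0.258, 0.0], [0.0, 0.0, -1.0]]
ft_force: [0.7, -0.5, -1.2]
gripper_width: 0.0259
```

>>> {"fn": "carry_out", "kwargs": {
  "steps": [
    [[15, 0, 0, 1.5, 0], [15, 0, 0, 1, 0], [15, 0, 0, 0, 0]]
  ]
}}

```text
t: 8.93
eef_pos: [0.4955, 0.0775, 0.0111]
tcp_rot: [[0.258, 0.966, -0.0], [0.966, -0.258, -0.0], [-0.0, -0.0, -1.0]]
ft_force: [0.1, -0.0, -1.5]
gripper_width: 0.0256
```

No contact force yet, and TCP height matches the seated value (0.0111). Releasing.

>>> {"fn": "carry_out", "kwargs": {
  "steps": [
    [[30, 0, 0, 0, 0], [44, 0, 0, 0, 0], [44, 0, 0, 0, 0], [44, 0, 0, 0, 0], [44, 0, 0, 0, 0]]
  ]
}}

```text
t: 9.55
eef_pos: [0.4956, 0.0775, 0.0112]
tcp_rot: [[0.258, 0.966, -0.0], [0.966, -0.258, -0.0], [-0.0, -0.0, -1.0]]
ft_force: [0.3, -0.9, -0.2]
gripper_width: 0.0438
```

>>> {"fn": "carry_out", "kwargs": {
  "steps": [
    [[44, 0, 0, -15, 0], [44, 0, 0, -30, 0], [44, 0, 0, -50, 0], [44, 0, 0, -55, 0], [44, 0, 0, -50, 0], [44, 0, 0, -10, 0], [44, 0, 50, 0, 0], [44, 0, 50, 0, 0], [44, 0, 0, 0, 0], [44, 0, 0, 0, 0]]
  ]
}}

```text
t: 10.8
eef_pos: [0.5907, 0.052, 0.2202]
tcp_rot: [[0.258, 0.966, -0.003], [0.966, -0.258, 0.0], [-0.001, -0.003, -1.0]]
ft_force: [-0.6, -0.5, 0.5]
gripper_width: 0.0441
```

```bash
python3 - <<'E'
from h import *
s=ctrl.observe(); print(s['t'],s['eef_pos'],s['tcp_rot'],s['gripper_width'],s['ft_force'])
w=ctrl.calibration('wrist'); np.savez('w4.npz',**w); cv2.imwrite('pics/w4.png',ctrl.camera('wrist')[:,:,::-1])
E
```

```text
10.8 [0.59070137 0.05199961 0.22024664] [[ 2.57916581e-01  9.66161836e-01 -3.21617506e-03]
 [ 9.66166966e-01 -2.57917356e-01  1.78480471e-04]
 [-6.57066348e-04 -3.15339517e-03 -9.99994812e-01]] 0.04413069485424142 [-0.61265553 -0.53742165  0.52370051]
```

View pics/w4.png

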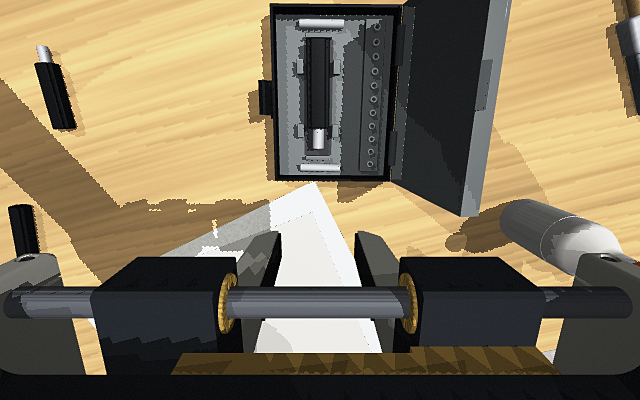

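```bash
python3 - <<'E'
from h import *
t=ctrl.calibration('top')
ca,sa=np.cos(1.3054),np.sin(1.3054)
def cs(X): d=X[:2]-np.array([.5018,.0945]); return np.array([ca*d[0]+sa*d[1],-sa*d[0]+ca*d[1]])*1e3
for n,u,v,z in [('gluecap',213,143,.165),('glue base',227,158,.02),('can top',377,129,.118),('brush tip',171,190,.01),('brush end',184,259,.01)]:
    X=back(t,u,v,z); print(n,X.round(3),cs(X).round())
# lid corners check from w4
w=dict(np.load('w4.npz'))
W=lambda x,y:(.5018+(ca*x-sa*y)/1e3,.0945+(sa*x+ca*y)/1e3)
print([proj(w,(*W(x,y),.03)).round(1) for x,y in [(-70,95),(-70,-95),(70,-95),(70,95)]])
for a in (1.6,1.65,1.7,1.75):
  print(a,[proj(w,(*W(70-140*np.cos(a)+h*np.sin(a),-95),.03+.14*np.sin(a)+h/1e3*np.cos(a))).round(1) for h in (0,16)])
s=ctrl.observe();print(cs(s['eef_pos']),s['qpos'])
crop('pics/w4.png','pics/c6.png',260,0,500,220,3)
E
```

```text
gluecap [0.716 0.302 0.165] [ 256. -152.]
glue base [0.707 0.297 0.02 ] [ 249. -145.]
can top [ 0.771 -0.144  0.118] [-160. -323.]
brush tip [0.61  0.465 0.01 ] [386.  -7.]
brush end [0.403 0.419 0.01 ] [287. 181.]
[array([269.,   3.]), array([275. , 180.5]), array([390., 181.]), array([402.1,   3.4])]
1.6 [array([438.2, 217.1]), array([458.9, 217. ])]
1.65 [array([447.2, 217. ]), array([467.2, 216.6])]
1.7 [array([455.8, 216.7]), array([475.1, 216. ])]
1.75 [array([464.2, 216.3]), array([482.6, 215.3])]
[-17.40060248 -96.69309871] [-0.21241296  0.5259169   0.13987823  1.59540736 -0.08257193  1.02866957
  1.26225978]
```

View pics/c6.png

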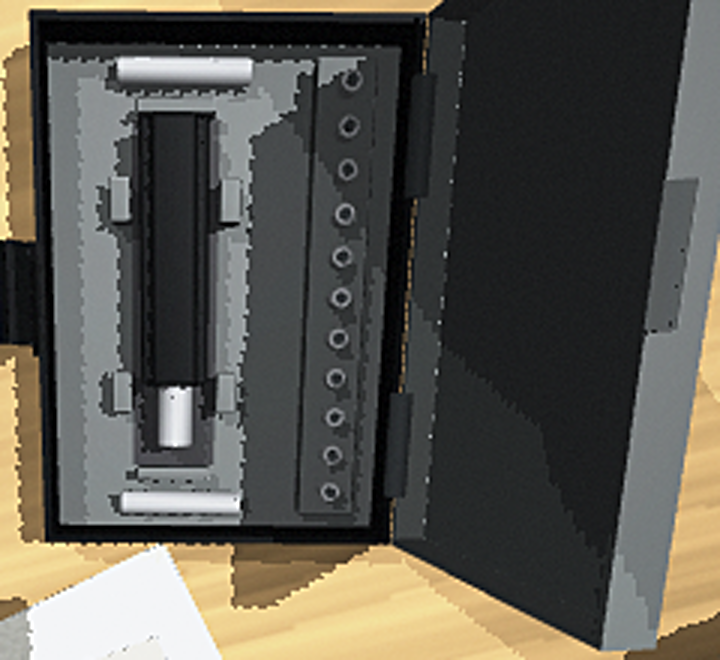

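The crop shows the driver seated between the ribs, with the handle at (175,250) and the chuck at (175,415). The lid stands open at about 1.73 rad. Next I'll shut the fingers, turn 90° and go behind the lid.

>>> {"fn": "carry_out", "kwargs": {
  "steps": [
    [[0, 0, 0, 0, 10], [0, 0, 0, 0, 10], [0, 0, 0, 0, 10], [0, 0, 0, 0, 10], [0, 0, 0, 0, 10], [0, 0, 0, 0, 10], [0, 0, 0, 0, 10], [0, 0, 0, 0, 10], [0, 0, 0, 0, 10], [0, 0, 0, 0, 0]]
  ]
}}

```text
t: 12.1
eef_pos: [0.5909, 0.0527, 0.2211]
tcp_rot: [[0.967, -0.255, -0.001], [-0.255, -0.967, 0.001], [-0.001, -0.0, -1.0]]
ft_force: [1.0, 0.5, -0.3]
gripper_width: 0.0008
```

>>> {"fn": "carry_out", "kwargs": {
  "steps": [
    [[0, -24, -39, 0, 0], [0, -24, -39, 0, 0], [0, -24, -39, 0, 0], [0, -25, -40, 0, 0], [0, 0, 0, 0, 0], [0, 0, 0, 0, 0]]
  ]
}}

```text
t: 12.85
eef_pos: [0.5386, 0.2277, 0.2213]
tcp_rot: [[0.967, -0.256, -0.0], [-0.256, -0.967, -0.001], [-0.0, 0.001, -1.0]]
ft_force: [-0.4, 0.1, -0.6]
gripper_width: 0.0008
```

```bash
cat > cs.py <<'E'
from h import *
ca,sa=np.cos(1.3054),np.sin(1.3054)
def cs(X): d=X[:2]-np.array([.5018,.0945]); return (np.array([ca*d[0]+sa*d[1],-sa*d[0]+ca*d[1]])*1e3).round(1)
def st():
    s=ctrl.observe(); print('t',round(s['t'],2),'case xy',cs(s['eef_pos']),'z',s['eef_pos'][2].round(4),'F',s['ft_force'].round(1),'q',s['qpos'].round(2)); print('toolx/casey err deg',np.degrees(np.arctan2(s['tcp_rot'][1,0],s['tcp_rot'][0,0])).round(2)); return s
def W(x,y): return (.5018+(ca*x-sa*y)/1e3,.0945+(sa*x+ca*y)/1e3)
E
python3 -c "
from cs import *
st()"
```

```text
t 12.85 case xy [138.2  -0.6] z 0.2213 F [-0.4  0.1 -0.6] q [-0.79  0.56  0.58  1.63 -0.34  1.05 -0.37]
toolx/casey err deg -14.86
```

```bash
python3 -c "
import numpy as np
p=(138.2,221.3)
for a in [1.78,1.7,1.6,1.5,1.4,1.3,1.2,1.1,1.0,.9,.8,.7,.6,.5,.4,.3,.2,.15]:
    d=115;x=70-d*np.cos(a)+16*np.sin(a)+7.5*min(1,a/.3);z=30+d*np.sin(a)+16*np.cos(a)
    print(a,round(x,1),round(z,1),'dy',round(p[0]-x,1),'dz',round(p[1]-z,1)); p=(x,z)
"
```

```text
1.78 117.0 139.2 dy 21.2 dz 82.1
1.7 108.2 142.0 dy 8.9 dz -2.8
1.6 96.9 144.5 dy 11.3 dz -2.5
1.5 85.3 145.8 dy 11.5 dz -1.4
1.4 73.7 146.0 dy 11.6 dz -0.2
1.3 62.2 145.1 dy 11.6 dz 1.0
1.2 50.7 143.0 dy 11.4 dz 2.1
1.1 39.6 139.7 dy 11.1 dz 3.2
1.0 28.8 135.4 dy 10.8 dz 4.3
0.9 18.5 130.0 dy 10.3 dz 5.4
0.8 8.9 123.6 dy 9.7 dz 6.4
0.7 -0.1 116.3 dy 9.0 dz 7.3
0.6 -8.4 108.1 dy 8.2 dz 8.2
0.5 -15.8 99.2 dy 7.4 dz 9.0
0.4 -22.2 89.5 dy 6.4 dz 9.7
0.3 -27.6 79.3 dy 5.4 dz 10.2
0.2 -34.5 68.5 dy 6.9 dz 10.7
0.15 -37.6 63.0 dy 3.0 dz 5.5
```

>>> {"fn": "carry_out", "kwargs": {
  "steps": [
    [[0, 0, 0, 30, 0], [0, 0, 0, 40, 0], [0, 0, 0, 11, 0], [0, 0, 0, 0, 0]]
  ]
}}

```text
t: 13.35
eef_pos: [0.5393, 0.2271, 0.1403]
tcp_rot: [[0.966, -0.26, -0.0], [-0.26, -0.966, -0.001], [-0.0, 0.001, -1.0]]
ft_force: [-0.1, -0.1, 0.7]
gripper_width: 0.0008
```

>>> {"fn": "carry_out", "kwargs": {
  "steps": [
    [[0, 0, 12, 0, 0], [0, 0, 8, 0, 0], [0, 0, 6, -2, 0], [0, 0, 6, -2, 0], [0, 0, 6, -1, 0], [0, 0, 6, -1, 0]]
  ]
}}

```text
t: 14.1
eef_pos: [0.5277, 0.1859, 0.1464]
tcp_rot: [[0.966, -0.258, 0.0], [-0.258, -0.966, 0.0], [0.0, -0.0, -1.0]]
ft_force: [0.6, 1.3, 0.2]
gripper_width: 0.0003
```

```bash
python3 - <<'E'
from cs import *
st(); cv2.imwrite('pics/s5.png',ctrl.camera('side')[:,:,::-1]); crop('pics/s5.png','pics/s5c.png',200,80,380,260,4)
E
```

```text
t 14.1 case xy [95. -1.] z 0.1464 F [0.6 1.3 0.2] q [-0.71  0.61  0.53  1.79 -0.39  0.85 -0.26]
toolx/casey err deg -14.93
```

View pics/s5c.png

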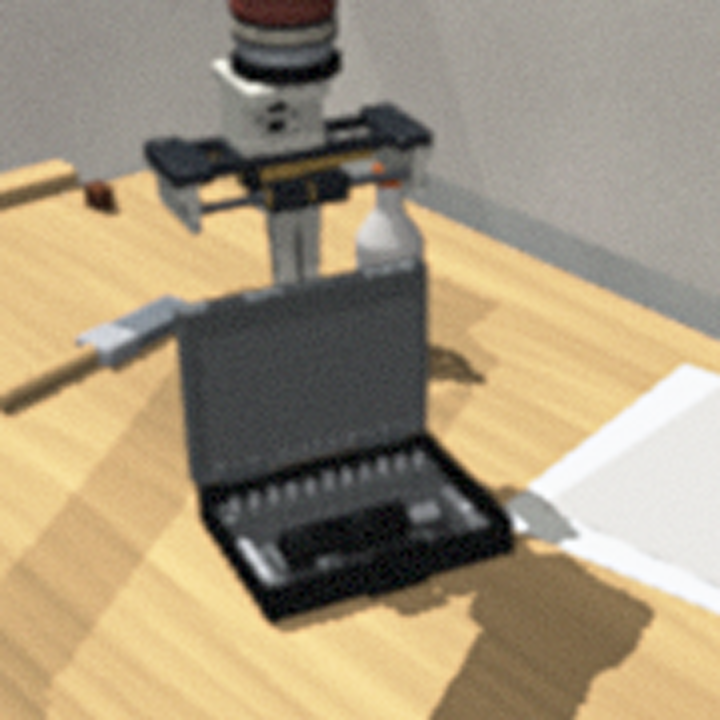

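>>> {"fn": "carry_out", "kwargs": {
  "steps": [
    [[0, 0, 6, 0, 0], [0, 0, 8, 0, 0], [0, 0, 9, 0, 0], [0, 0, 9, 0, 0], [0, 0, 9, 1, 0], [0, 0, 9, 2, 0], [0, 0, 9, 2, 0], [0, 0, 9, 3, 0]]
  ]
}}

```text
t: 15.15
eef_pos: [0.51, 0.1196, 0.138]
tcp_rot: [[0.966, -0.258, 0.0], [-0.258, -0.966, -0.0], [0.0, 0.0, -1.0]]
ft_force: [0.2, 0.8, 0.2]
gripper_width: 0.0003
```

```bash
python3 -c "
from cs import *
st()"
```

```text
t 15.15 case xy [26.3 -1.3] z 0.138 F [0.2 0.8 0.2] q [-0.61  0.57  0.52  1.9  -0.39  0.78 -0.14]
toolx/casey err deg -14.96
```

>>> {"fn": "carry_out", "kwargs": {
  "steps": [
    [[0, 0, 8, 7, 0], [0, 0, 9.7, 6.4, 0], [0, 0, 9, 7.3, 0], [0, 0, 8.2, 8.2, 0], [0, 0, 7.4, 9, 0], [0, 0, 6.4, 9.7, 0], [0, 0, 0, 0, 0]]
  ]
}}

```text
t: 16.02
eef_pos: [0.4966, 0.0723, 0.0897]
tcp_rot: [[0.966, -0.259, -0.002], [-0.259, -0.966, -0.001], [-0.002, 0.001, -1.0]]
ft_force: [0.0, 0.5, 0.1]
gripper_width: 0.0005
```

```bash
python3 - <<'E'
from cs import *
st(); cv2.imwrite('pics/s6.png',ctrl.camera('side')[:,:,::-1]); crop('pics/s6.png','pics/s6c.png',200,80,380,260,4)
E
```

```text
t 16.02 case xy [-22.7  -0.8] z 0.0897 F [0.  0.5 0.1] q [-0.49  0.61  0.46  2.   -0.44  0.63 -0.  ]
toolx/casey err deg -15.02
```

View pics/s6c.png

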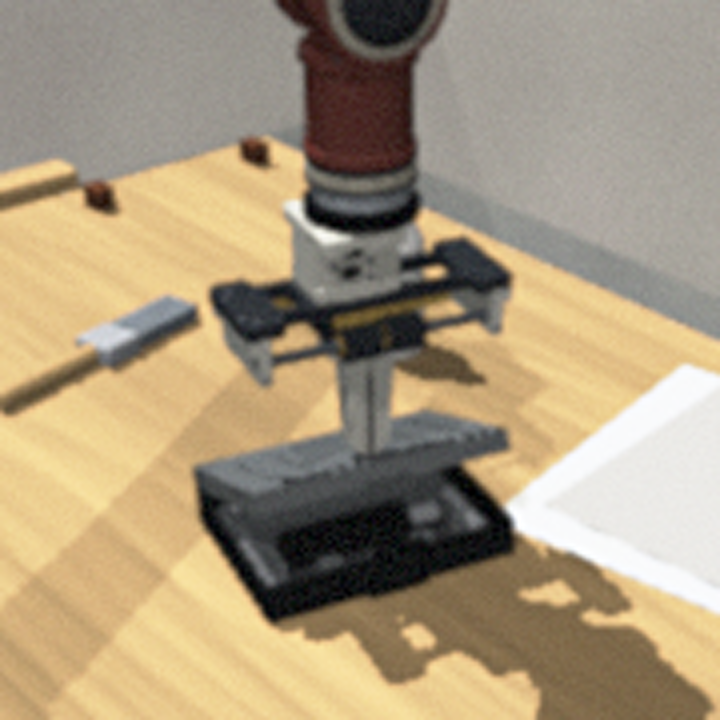

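>>> {"fn": "carry_out", "kwargs": {
  "steps": [
    [[0, 0, 5.4, 10.2, 0], [0, 0, 7, 10.5, 0], [0, 0, 0, 0, 0], [0, 0, 0, -12, 0], [0, 0, 12, -8, 0], [0, 0, 11, 0, 0], [0, 0, 0, 0, 0], [0, 0, 0, 0, 0]]
  ]
}}

```text
t: 17.08
eef_pos: [0.4882, 0.039, 0.0898]
tcp_rot: [[0.966, -0.258, -0.0], [-0.258, -0.966, 0.0], [-0.0, -0.0, -1.0]]
ft_force: [-1.2, -0.8, 1.2]
gripper_width: 0.0003
```

```bash
python3 - <<'E'
from cs import *
st(); cv2.imwrite('pics/s7.png',ctrl.camera('side')[:,:,::-1]); crop('pics/s7.png','pics/s7c.png',220,120,360,260,5)
E
```

```text
t 17.07 case xy [-57.1  -1.4] z 0.0898 F [-1.2 -0.8  1.2] q [-0.43  0.6   0.45  2.03 -0.44  0.61  0.06]
toolx/casey err deg -14.96
```

View pics/s7c.png

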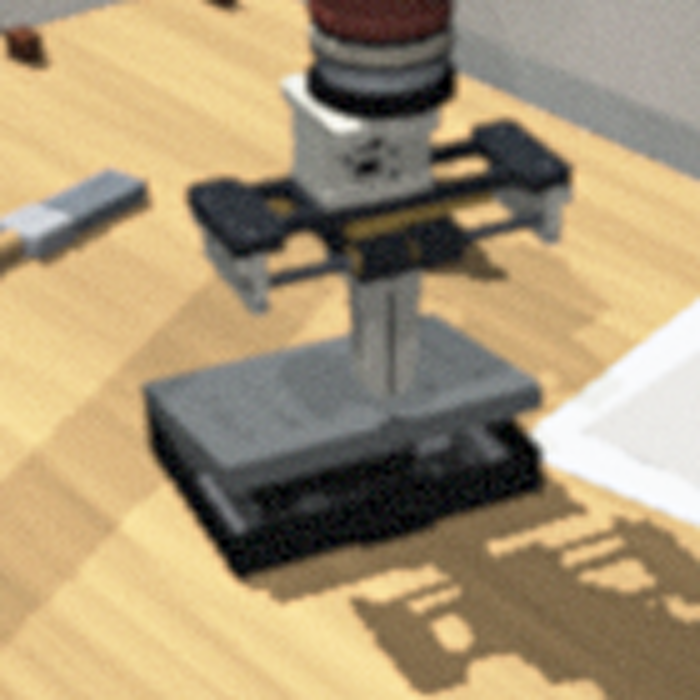

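>>> {"fn": "carry_out", "kwargs": {
  "steps": [
    [[0, 0, 1, 10, 0], [0, 0, 0, 8, 0], [0, 0, 0, 5, 0], [0, 0, 0, 5, 0], [0, 0, 0, 4, 0], [0, 0, 0, 2, 0], [0, 0, 0, 0, 0]]
  ]
}}

```text
t: 18.0
eef_pos: [0.4881, 0.0381, 0.0558]
tcp_rot: [[0.966, -0.258, -0.0], [-0.258, -0.966, 0.0], [-0.0, -0.0, -1.0]]
ft_force: [0.9, 0.2, 0.2]
gripper_width: 0.0004
```

>>> {"fn": "carry_out", "kwargs": {
  "steps": [
    [[0, 0, 0, 1, 0], [0, 0, 0, 1, 0], [0, 0, 0, 1, 0], [0, 0, 0, 0, 0]]
  ]
}}

```text
t: 18.5
eef_pos: [0.4881, 0.038, 0.0528]
tcp_rot: [[0.966, -0.258, -0.0], [-0.258, -0.966, 0.0], [-0.0, 0.0, -1.0]]
ft_force: [-0.3, 0.1, 0.1]
gripper_width: 0.0003
```

>>> {"fn": "carry_out", "kwargs": {
  "steps": [
    [[0, 0, 0, 1, 0], [0, 0, 0, 0, 0]]
  ]
}}

```text
t: 18.75
eef_pos: [0.4882, 0.038, 0.052]
tcp_rot: [[0.966, -0.258, 0.0], [-0.258, -0.966, 0.0], [0.0, -0.0, -1.0]]
ft_force: [-1.0, -0.1, 3.0]
gripper_width: 0.0004
```

>>> {"fn": "carry_out", "kwargs": {
  "steps": [
    [[0, 0, 0, 1, 0], [0, 0, 0, 0, 0]]
  ]
}}

```text
t: 19.0
eef_pos: [0.4881, 0.0378, 0.0511]
tcp_rot: [[0.966, -0.258, 0.0], [-0.258, -0.966, 0.0], [0.0, -0.0, -1.0]]
ft_force: [-1.8, -0.2, 5.7]
gripper_width: 0.0007
```

>>> {"fn": "carry_out", "kwargs": {
  "steps": [
    [[0, 0, 0, 0.5, 0], [0, 0, 0, 0, 0]]
  ]
}}

```text
t: 19.25
eef_pos: [0.4881, 0.0378, 0.0508]
tcp_rot: [[0.966, -0.258, 0.0], [-0.258, -0.966, 0.0], [0.0, -0.0, -1.0]]
ft_force: [-1.1, -0.5, 7.6]
gripper_width: 0.0006
```

>>> {"fn": "carry_out", "kwargs": {
  "steps": [
    [[0, 0, 0, 0.5, 0], [0, 0, 0, 0, 0]]
  ]
}}

```text
t: 19.5
eef_pos: [0.4881, 0.0378, 0.0504]
tcp_rot: [[0.966, -0.258, 0.0], [-0.258, -0.966, 0.0], [0.0, -0.0, -1.0]]
ft_force: [-2.5, 0.2, 7.3]
gripper_width: 0.0007
```

>>> {"fn": "carry_out", "kwargs": {
  "steps": [
    [[0, 0, 0, 0.5, 0], [0, 0, 0, 0, 0]]
  ]
}}

```text
t: 19.75
eef_pos: [0.4881, 0.0377, 0.05]
tcp_rot: [[0.966, -0.258, 0.0], [-0.258, -0.966, 0.0], [0.0, -0.0, -1.0]]
ft_force: [-1.6, -0.9, 8.0]
gripper_width: 0.0004
```

Force is rising as expected (8 N at z 0.050).

>>> {"fn": "carry_out", "kwargs": {
  "steps": [
    [[0, 0, 0, 0.5, 0], [0, 0, 0, 0, 0]]
  ]
}}

```text
t: 20.0
eef_pos: [0.4881, 0.0377, 0.0496]
tcp_rot: [[0.966, -0.258, 0.0], [-0.258, -0.966, 0.0], [0.0, -0.0, -1.0]]
ft_force: [-1.5, -0.0, 8.5]
gripper_width: 0.0002
```

>>> {"fn": "carry_out", "kwargs": {
  "steps": [
    [[0, 0, 0, 0.5, 0], [0, 0, 0, 0, 0]]
  ]
}}

```text
t: 20.25
eef_pos: [0.4881, 0.0376, 0.0492]
tcp_rot: [[0.966, -0.259, 0.0], [-0.259, -0.966, 0.0], [0.0, -0.0, -1.0]]
ft_force: [-2.5, -0.4, 9.5]
gripper_width: 0.0002
```

>>> {"fn": "carry_out", "kwargs": {
  "steps": [
    [[0, 0, 0, 0.5, 0], [0, 0, 0, 0, 0]]
  ]
}}

```text
t: 20.5
eef_pos: [0.4881, 0.0375, 0.0487]
tcp_rot: [[0.966, -0.259, 0.0], [-0.259, -0.966, 0.0], [0.0, -0.0, -1.0]]
ft_force: [-3.1, -0.0, 9.9]
gripper_width: 0.0002
```

>>> {"fn": "carry_out", "kwargs": {
  "steps": [
    [[0, 0, 0, 0.5, 0], [0, 0, 0, 0, 0]]
  ]
}}

```text
t: 20.75
eef_pos: [0.4881, 0.0375, 0.0483]
tcp_rot: [[0.966, -0.259, 0.0], [-0.259, -0.966, 0.0], [0.0, -0.0, -1.0]]
ft_force: [-2.7, -0.5, 10.5]
gripper_width: 0.0008
```

>>> {"fn": "carry_out", "kwargs": {
  "steps": [
    [[0, 0, 0, 0.5, 0], [0, 0, 0, 0, 0]]
  ]
}}

```text
t: 21.0
eef_pos: [0.4882, 0.038, 0.0469]
tcp_rot: [[0.966, -0.258, 0.0], [-0.258, -0.966, -0.0], [0.0, -0.0, -1.0]]
ft_force: [-0.3, -0.0, 0.4]
gripper_width: 0.0006
```

>>> {"fn": "carry_out", "kwargs": {
  "steps": [
    [[0, 0, 0, 0.4, 0], [0, 0, 0, 0, 0]]
  ]
}}

```text
t: 21.25
eef_pos: [0.4881, 0.0381, 0.0463]
tcp_rot: [[0.966, -0.258, -0.0], [-0.258, -0.966, 0.0], [-0.0, 0.0, -1.0]]
ft_force: [0.1, 0.5, 2.3]
gripper_width: 0.0004
```

The force fell from 10.5 N to 0.4 N, which is the click. Backing off to check that the lid stays shut.

>>> {"fn": "carry_out", "kwargs": {
  "steps": [
    [[0, 0, 0, -3, 0], [0, 0, 0, -15, 0], [0, 0, 0, -40, 0], [0, 0, 0, -50, 0], [0, 0, -40, -40, 0], [0, 0, -50, 0, 0], [0, 0, 0, 0, 0], [0, 0, 0, 0, 0], [0, 0, 0, 0, 0]]
  ]
}}

```text
t: 22.38
eef_pos: [0.511, 0.1232, 0.1946]
tcp_rot: [[0.965, -0.261, -0.001], [-0.261, -0.965, -0.001], [-0.0, 0.001, -1.0]]
ft_force: [-0.1, -0.6, -0.3]
gripper_width: 0.0004
```

```bash
python3 - <<'E'
from cs import *
st(); cv2.imwrite('pics/s8.png',ctrl.camera('side')[:,:,::-1])
k=5
im=cv2.resize(cv2.imread('pics/s8.png')[150:260,220:360],None,fx=k,fy=k,interpolation=cv2.INTER_CUBIC)
c=ctrl.calibration('side')
for a,col in((0,(0,255,0)),(.05,(0,0,255))):
  for y in(-95,0,95):
    x=70-140*np.cos(a)+16*np.sin(a);z=(30+140*np.sin(a)+16*np.cos(a))/1e3
    p=proj(c,(*W(x,y),z)); print(a,y,p); cv2.circle(im,(int((p[0]-220+.5)*k),int((p[1]-150+.5)*k)),3,col,-1)
cv2.imwrite('pics/s8c.png',im)
w=ctrl.calibration('wrist'); im=ctrl.camera('wrist')[:,:,::-1].copy(); cv2.imwrite('pics/w8.png',im)
E
```

```text
t 22.38 case xy [30.1 -1.3] z 0.1946 F [-0.1 -0.6 -0.3] q [-0.66  0.5   0.57  1.83 -0.33  0.91 -0.2 ]
toolx/casey err deg -15.11
0 -95 [328.17644984 204.42494727]
0 0 [297.90114732 212.84001015]
0 95 [265.38150667 221.87888996]
0.05 -95 [328.09389788 202.19346146]
0.05 0 [297.72872678 210.55269708]
0.05 95 [265.10585345 219.53345612]
```

View pics/s8c.png

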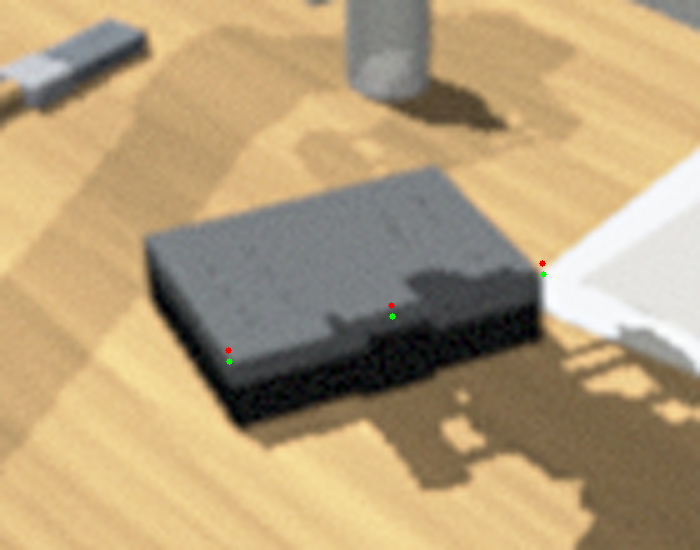

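View pics/w8.png

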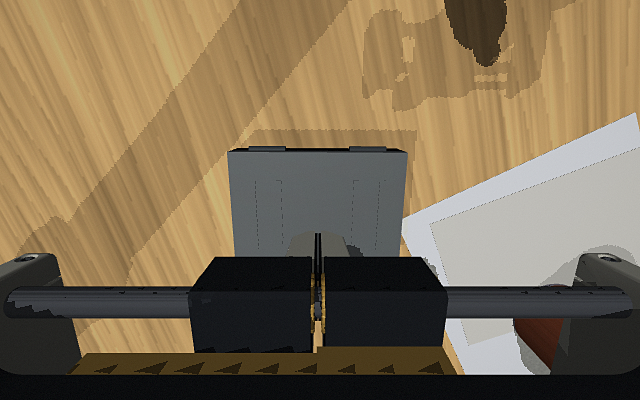

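The lid's front edge in the side crop, with corners at (229,360) and (543,275), falls on the marks for a fully shut lid. There's no gap and the robot is clear of everything.

```bash
python3 -c "
from plant import ctrl
print(ctrl.finish_job())"
```

```text
the job is handed in; nothing more can be done
None
```

The driver is back in its nest and the lid is clicked shut. I handed the job in at about 22.5 s of the 58 s; the hand-in reports no verdict.

- **Driver:** I picked the largest of the three, which measured about 118–123 mm; the other two were about 91 mm. I laid it in the nest and let go without dropping it. The wrist view then showed it lying between the ribs and end stops, with the lid still open at about 1.7 rad.
- **Lid:** I swung it over from behind with the closed fingers and pressed the front edge in steps of about 0.5 mm. The force rose to 10.5 N, against the 18 N limit, and fell to 0.4 N at the click. One more step, to 2.3 N with the finger tips at 46.3 mm, met the shut lid, whose nominal height is 46 mm.
- **Last checks:** With the arm raised clear, the lid's front edge in the side view matched the fully shut position rather than 6 mm ajar. The wrist force was about zero. I saw no sign that the can, glue, tape measure or brush were touched, but I did not measure their positions again.
- **Disagreement:** The top and wrist cameras placed the case about 3 mm apart. I used the wrist estimate, and the driver seated cleanly with it.

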